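# Seat the packing block in the bench stop

### The job

Without gripping or lifting anything, push the wooden packing block across the table until its long side lies flat against the steel stop rail, between the rail's end stop and its sliding jaw. Then push the sliding jaw along the rail until the block is held snugly between the jaw and the end stop, still flat against the rail. Leave the other things standing round it where they are.

Things in the scene. Friction and masses are not known exactly. Their poses are not given: they have to be found in the camera images.
- stop_rail: Fixed dark steel bar, 360 x 22 mm, 22 high, with an end stop at its right end. Origin on the table at the foot of its front face (plane x = 0, toward the robot); x points away from the robot into the rail, y along it to the left, z up. Bar: y = -150 to 210 mm. End stop: 22 high, x = -45 to 0, inner face at y = -120 mm. The block's place is against both faces.
- jaw (a joint): Sliding jaw on the rail: aluminium carriage, 43 mm high with its black button, and an arm toward the robot over the table (rail frame x = -51 to -3, z = 4 to 33, 24 mm thick along y). Value in m: 0 open, grows toward the end stop, travel 0.15; the arm's inner face is at y = 0.120 - value, so it meets a block that is home at 0.120. Slides at about 3 N, stays where left.
- jaw_push (a point): Middle of the flat outer (left) face of the jaw's arm, 18.5 mm above the table, where it can be pushed; the face looks along the rail's +y. Axes as the rail's.
- wood_block: Brown softwood packing block, 55 x 120 x 35 mm (x, y, z), about 0.15 kg, lying loose on the table between the robot and the rail. Origin at the centre of its underside; y along its length, z up. The two long sides are alike. Home, its centre is at x = -27.5 mm, y = -60 mm in the rail's frame, with its length along the rail.
- vee_block: Steel vee block, 50 x 60 x 36 mm, loose, right of the end stop; origin at the centre of its underside. Leave it alone.
- bolt: Dark steel bolt standing on its head, 26 x 24 x 69 mm, loose, behind the rail; origin at the centre of its underside. Leave it alone.
- brass_disc: Brass disc, 51 mm across, 11 mm high, loose, to the right in front of the rail; origin at the centre of its underside. Leave it alone.
- small_ring: Grey steel ring, 100 mm across, 50 mm high, loose, to the left in front of the rail; origin at the centre of its underside. Leave it alone.
Things that resemble listed ones, but are neither listed nor needed, are in the scene too. Several things look just like the wood_block: the one meant starts farthest to the robot's left.

How it is judged:
By the outcome, as a careful person would: the job done as asked, in the order asked, and still so for the second after the job is handed in, with the robot touching nothing.
It also fails if it takes over 48 s, if anything falls off the work surface, if the arm or the gripper's body presses on something with over 40 N, if the wrist force passes 120 N, or if a joint passes its speed limit or range.

### The arm

A 6-joint arm with a two-finger parallel gripper is mounted at the origin on a cart in front of the work surface, level with it; the furniture and walls round the work are solid. World frame = base frame: x ahead of the robot, y to its left, z up, the work surface at z = 0. Lengths are in m, angles in degrees, forces in N, time in s.
With the tool pointing down it reaches from about 0.35 to 0.875 m from the base axis. Payload 4.2 kg.
Tool frame: the origin (TCP) lies between the finger pads; the fingertips stand 8 mm ahead of it and the grasp point (between the pads) lies 11 mm behind it; z points along the fingers, y is the line along which they close (so a half turn about z gives the same grasp; the last joint's range is limited). The gripper opens to 87 mm and grips with 3 to 60 N. Pads are 19 mm wide; open, the fingers measure 117 mm over their backs; the gripper's body (75 mm by 190 mm) begins 51 mm behind the grasp point.
Start: joints at [80.363, 22.042, 0.453, 0, -68.411, -14.817], TCP at [0.259, 0.569, 0.231] pointing down, gripper open.
Joint ranges: [-179.83, 179.83], [-69.29, 118.12], [-61.27, 80.66], [-181.25, 117.63], [-171.15, -9.14], [-177.46, 177.46]. Speed limits (degrees/s): [159.86, 159.86, 180, 180, 180, 180].

### API

Orientations are given as a 3x3 rotation matrix whose columns are the frame's x, y, z axes.
In Python, from station import sense, capture, camera_model, finish_job, find_in gives the robot as it stands. The module is installed in compiled form; this text tells all that it offers.
- The arm moves only by the tool arm_command, never from a script. Its argument "motion" is a list of rows, each a list of 7 numbers: the finger opening in mm, from 0 to 87, then the shift along the tool's x, y, z in mm, then the turn, a rotation vector about the tool's x, y, z in rad. In form: [[jaw, dx, dy, dz, rx, ry, rz], ...]. A call has 1 to 8 rows; each row shifts and turns the commanded pose from where the row before left it, along the tool's axes as they then stand; what a row does not reach is not made up. A row lasts 1/10 s, in which the tool goes at most 50 mm and 8.59 degrees, less where a joint would pass 70% of its speed; a pose out of reach is approached as far as the arm can. A call with a gripper value outside its range is refused whole. The fingers move at their own pace and stop on an object; the grip force is fixed at half the most. Time passes only in rows, so rows that do not move let the fingers close. It gives the time, the measured TCP pose, the force, the opening and the grip force at its end, in the units of the state.
- sense(): the state, without advancing time (a new reading comes with each control period).
- capture(name): name is "side" or "top"; returns the picture (400x640x3 uint8, red, green, blue); there is no depth.
- camera_model(name): a dict with "fx", "fy", "cx", "cy" (pixels), "R" (3x3) and "t" (3): a world point X has camera coordinates R X + t. Camera axes: x right, y down, z forward; pixel columns grow to the right and rows downward; lengths in m; the calibration is good to about 2 mm. A picture is of the moment at which its call begins. camera_model takes no time and is no camera call.
- finish_job(): hands the job in; it is judged then, once.
Trained networks look in the newest picture that a camera, given by its name, has taken for a name from the list of things; names that differ only in an ending like _2 or _b are one class to them, and where a whole thing is asked for, a point or a joint stands for the part that bears it (a point fixed in the world has none). Each returns a list of dicts, best first, with "p" (0 to 1); they miss things now and then, are a little off and sometimes report something else, mostly with a low value. They report only what shows in the picture. A call takes as long as a camera call. They do not tell look-alikes from the thing itself.
- find_in(target, camera): "location" ([row, column] in pixels, amid what is visible of it).
The state is a dict: "time_s": time; "joints": joint angles; "joint_velocities": joint speeds; "effort": joint torques, N m; "tcp_pos": TCP position; "ee_rot": TCP orientation; "wrist_force": force on the tool from outside, world axes, zero at the start; "moment": the same for the moment, N m; "gripper_width": opening from 0.0 (shut) to 1.0 (fully open); "gripper_force": force on a finger pad.
Only numpy, scipy, OpenCV 4.12 (cv2) and the standard library are available. Lean on these libraries where they do the work, as an engineer would, in place of code of your own. Each camera call takes 0.05 s, during which the arm holds its last target. There are 200 camera calls.

## Working session

There is one attempt and no reset: what is moved stays moved. The work goes in short steps, Python scripts to look and compute and a tool call to move; the robot and the scene stay as the last step left them, time stands still between calls to the robot, and variables do not carry over. Pictures are saved under pics/ and viewed, at most 10 in all, crops included, and the job is handed in when it is done.

Besides the shell and the picture viewer there is one more tool, called after ">>>" as a command line: name --pt "numbers of a row" for each row, then --argument value for the rest. arm_command: Moves the arm, as the interface text tells. Its arguments: {"type":"object","properties":{"motion":{"type":"array"}},"required":["motion"]}

```bash
mkdir -p pics; cat > h.py <<'E'
import numpy as np, cv2
from station import *
def px2w(cam,row,col,z):
    m=camera_model(cam);R=np.array(m["R"]);t=np.array(m["t"])
    d=R.T@np.array([(col-m["cx"])/m["fx"],(row-m["cy"])/m["fy"],1]);c=-R.T@t
    return c+d*(z-c[2])/d[2]
def w2px(cam,X):
    m=camera_model(cam);p=np.array(m["R"])@np.array(X)+np.array(m["t"])
    return np.array([m["fy"]*p[1]/p[2]+m["cy"],m["fx"]*p[0]/p[2]+m["cx"]])
def snap(cam,name):
    im=cv2.cvtColor(np.array(capture(cam)),cv2.COLOR_RGB2BGR);cv2.imwrite("pics/"+name,im);return im
E
python3 - <<'E'
from h import *
for c in("top","side"):
    snap(c,c+"1.png")
    m=camera_model(c);print(c,-np.array(m["R"]).T@m["t"],m["fx"])
for n in("wood_block","stop_rail","jaw","jaw_push"):
    print(n,[(np.round(d["location"]).tolist(),round(d["p"],2)) for d in find_in(n,"top")])
s=sense();print(s["time_s"],s["tcp_pos"],s["ee_rot"])
E
```

```text
top [ 0.53007054 -0.03169908  1.0161375 ] 366.45475712735237
side [ 0.46424214 -0.87581408  0.430339  ] 433.4011655664693
wood_block [([245.0, 330.0], 0.77), ([156.0, 414.0], 0.62)]
stop_rail [([194.0, 316.0], 0.78), ([244.0, 330.0], 0.22)]
jaw [([198.0, 289.0], 0.82)]
jaw_push [([198.0, 292.0], 0.82)]
0.3 [0.25862151 0.5687666  0.23016227] [[ 9.10290596e-01 -4.13969771e-01 -2.43670101e-04]
 [-4.13969835e-01 -9.10290311e-01 -7.23967308e-04]
 [ 7.78900487e-05  7.59892704e-04 -9.99999708e-01]]
```

View pics/top1.png

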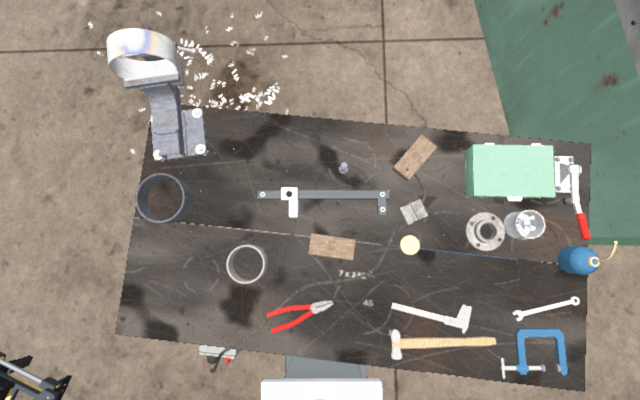

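View pics/side1.png

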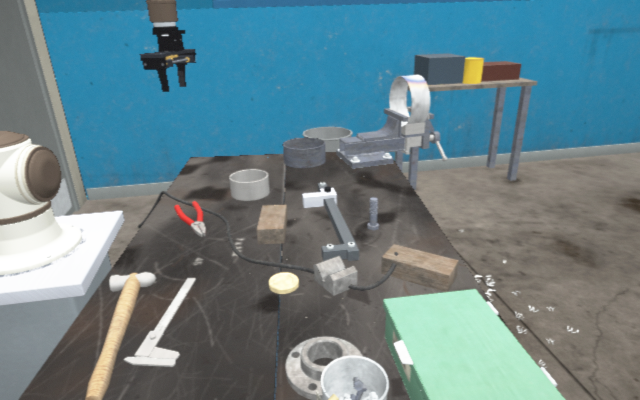

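The top view shows two candidates for wood_block: (row 245, col 331) in front of the rail and (156, 414) behind it on the right. The one at (245, 331) is farther left, so I choose it. The rail runs from about (194, 258) to (194, 388), with the end stop at col 382, the jaw at (200, 290), the small ring at (264, 246) and the brass disc at (245, 410). I'll check this in a close crop.

```bash
python3 - <<'E'
from h import *
im=cv2.imread("pics/top1.png");c=im[175:285,220:430]
cv2.imwrite("pics/crop1.png",cv2.resize(c,None,fx=3.8,fy=3.8,interpolation=cv2.INTER_CUBIC))
E
```

```text
(no output)
```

View pics/crop1.png

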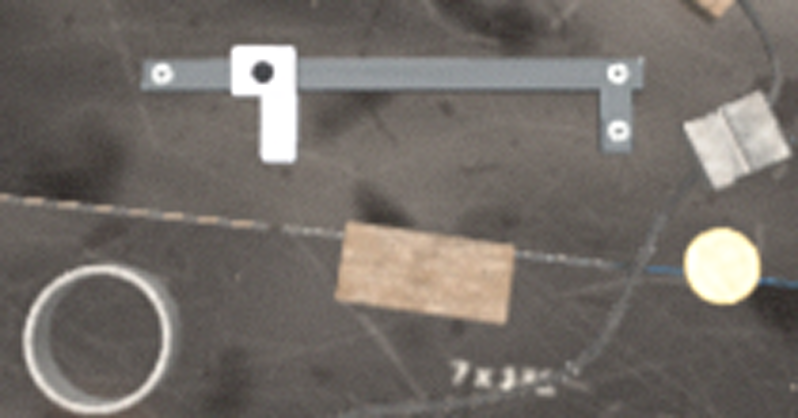

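The crop shows the chosen plank with top corners at crop px (347,222), (515,243), (503,324) and (335,299). The end stop's inner corner is at (601,88) and the rail's left front corner at (142,89). The jaw arm spans cols 260–297 down to row 162.

```bash
cat >> h.py <<'E'
def cr(u,v,z,s=3.8,o=(220,175),cam="top"):
    return px2w(cam,(v+.5)/s-.5+o[1],(u+.5)/s-.5+o[0],z)
E
python3 - <<'E'
from h import *
np.set_printoptions(precision=4,suppress=True)
A=cr(142,89,.022);B=cr(601,88,.022);C=cr(643,58,.022);print("rail L",A,"stop inner",B,np.linalg.norm(A-B),"(330)")
ey=(A-B)/np.linalg.norm(A-B);print("rail yaw",np.degrees(np.arctan2(-ey[0],ey[1])))
print("stop tip",cr(601,151,.022))
print("jaw arm L,R tip",cr(260,162,.033),cr(297,162,.033))
P=np.array([cr(*p,.035) for p in((347,222),(515,243),(503,324),(335,299))]);print(P,P.mean(0))
d=P[0]-P[1]+P[3]-P[2];print("yaw",np.degrees(np.arctan2(-d[0],d[1])),np.linalg.norm(d)/2)
print("ring",cr(98,338,.05),"disc",cr(722,265,.011))
E
```

```text
rail L [0.6395 0.1671 0.022 ] stop inner [ 0.6345 -0.1628  0.022 ] 0.3299361433175587 (330)
rail yaw -0.866559262641306
stop tip [ 0.5895 -0.1613  0.022 ]
jaw arm L,R tip [0.5849 0.0807 0.033 ] [0.5845 0.0544 0.033 ]
[[ 0.5417  0.0194  0.035 ]
 [ 0.5254 -0.0978  0.035 ]
 [ 0.4698 -0.0881  0.035 ]
 [ 0.4884  0.0284  0.035 ]] [ 0.5063 -0.0345  0.035 ]
yaw -8.50750149025485 0.1181500349636083
ring [0.4647 0.191  0.05  ] disc [ 0.5077 -0.2458  0.011 ]
```

Plan: push the block along rail +x with the two open fingers, so it squares up flat against the rail between jaw and stop. Then the jaw slides it along to the end stop.

>>> arm_command --pt "87 0 0 30 0 0 -0.137" --pt "87 0 0 30 0 0 -0.137" --pt "87 0 0 20 0 0 -0.137" --pt "87 14 46 0 0 0 0" --pt "87 14 46 0 0 0 0" --pt "87 14 46 0 0 0 0" --pt "87 14 46 0 0 0 0" --pt "87 14 46 0 0 0 0"

```text
time_s: 1.1
tcp_pos: [0.3252, 0.336, 0.1506]
ee_rot: [[1.0, -0.015, 0.0], [-0.015, -1.0, 0.0], [0.0, -0.0, -1.0]]
wrist_force: [1.5, -0.2, 1.3]
gripper_width: 0.996
gripper_force: 0.0
```

>>> arm_command --pt "87 14 46 0 0 0 0" --pt "87 14 46 0 0 0 0" --pt "87 14 46 0 0 0 0" --pt "87 14 46 0 0 0 0" --pt "87 14 46 0 0 0 0" --pt "87 14 46 0 0 0 0" --pt "87 14 46 0 0 0 0" --pt "87 0 0 0 0 0 0"

```text
time_s: 1.9
tcp_pos: [0.4184, 0.0099, 0.1506]
ee_rot: [[1.0, -0.024, -0.0], [-0.024, -1.0, -0.0], [-0.0, 0.0, -1.0]]
wrist_force: [-1.0, 1.0, -0.8]
gripper_width: 1.001
gripper_force: 0.0
```

```bash
python3 - <<'E'
from h import *
s=sense();print(s["time_s"],s["tcp_pos"],np.round(s["ee_rot"],4).tolist(),s["wrist_force"],s["gripper_width"])
E
```

```text
1.9 [0.41836778 0.00986594 0.15056211] [[0.9997, -0.0245, -0.0002], [-0.0245, -0.9997, -0.0005], [-0.0002, 0.0005, -1.0]] [-1.04455486  1.00985745 -0.83757903] 1.0012786548392074
```

>>> arm_command --pt "87 6 22 0 0 0 -0.009" --pt "87 6 22 0 0 0 0" --pt "87 0 0 40 0 0 0" --pt "87 0 0 40 0 0 0" --pt "87 0 0 35 0 0 0" --pt "87 0 0 10 0 0 0" --pt "87 0 0 6 0 0 0" --pt "87 0 0 0 0 0 0"

```text
time_s: 2.7
tcp_pos: [0.4301, -0.0293, 0.0199]
ee_rot: [[1.0, -0.006, 0.001], [-0.006, -1.0, 0.0], [0.001, -0.0, -1.0]]
wrist_force: [-0.2, 0.3, -0.1]
gripper_width: 0.999
gripper_force: 0.0
```

```bash
python3 - <<'E'
from h import *
s=sense();print(s["time_s"],s["tcp_pos"],np.round(s["ee_rot"],4).tolist(),s["wrist_force"])
snap("top","top2.png")
im=cv2.imread("pics/top2.png");c=im[175:285,220:430]
cv2.imwrite("pics/crop2.png",cv2.resize(c,None,fx=3.8,fy=3.8,interpolation=cv2.INTER_CUBIC))
E
```

```text
2.7 [ 0.43011045 -0.02934961  0.01992838] [[1.0, -0.0059, 0.0007], [-0.0059, -1.0, 0.0], [0.0007, -0.0, -1.0]] [-0.19160591  0.25948122 -0.05776831]
```

View pics/crop2.png

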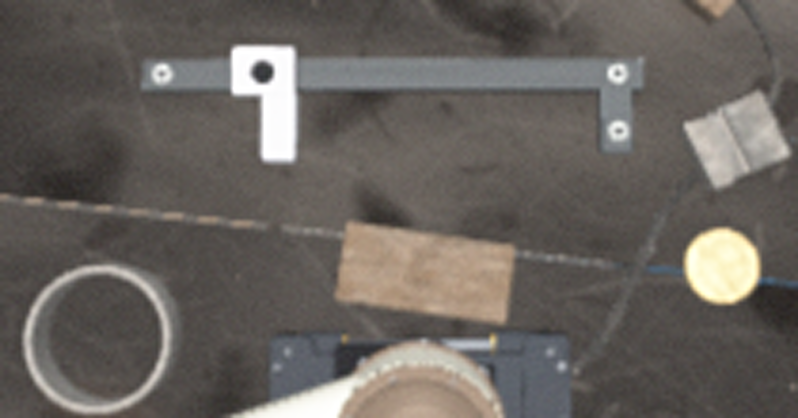

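The crop shows the fingers just behind the block, which is undisturbed at about (425,270). Next I push along the rail's x.

>>> arm_command --pt "87 15 3 1 0 0 0.009" --pt "87 15 0 0 0 0 0" --pt "87 12 0 0 0 0 0" --pt "87 12 0 0 0 0 0" --pt "87 12 0 0 0 0 0" --pt "87 12 0 0 0 0 0" --pt "87 12 0 0 0 0 0" --pt "87 12 0 0 0 0 0"

```text
time_s: 3.55
tcp_pos: [0.5323, -0.0343, 0.0185]
ee_rot: [[1.0, -0.016, -0.0], [-0.016, -1.0, -0.0], [-0.0, 0.0, -1.0]]
wrist_force: [-0.9, 0.2, 1.8]
gripper_width: 0.994
gripper_force: 0.6
```

>>> arm_command --pt "87 8 0 0 0 0 0" --pt "87 8 0 0 0 0 0" --pt "87 6 0 0 0 0 0" --pt "87 5 0 0 0 0 0" --pt "87 0 0 0 0 0 0"

```text
time_s: 4.05
tcp_pos: [0.5593, -0.0346, 0.0185]
ee_rot: [[1.0, -0.016, 0.001], [-0.016, -1.0, 0.0], [0.001, -0.0, -1.0]]
wrist_force: [1.1, 0.0, 0.3]
gripper_width: 0.997
gripper_force: 0.0
```

```bash
python3 - <<'E'
from h import *
s=sense();print(s["time_s"],s["tcp_pos"],np.round(s["ee_rot"],4).tolist(),s["wrist_force"])
im=snap("top","top3.png");c=im[175:285,220:430]
cv2.imwrite("pics/crop3.png",cv2.resize(c,None,fx=3.8,fy=3.8,interpolation=cv2.INTER_CUBIC))
E
```

```text
4.05 [ 0.55931895 -0.03460256  0.01854849] [[0.9999, -0.0156, 0.0011], [-0.0156, -0.9999, 0.0001], [0.0011, -0.0001, -1.0]] [1.0953421  0.00438895 0.30121765]
```

View pics/crop3.png

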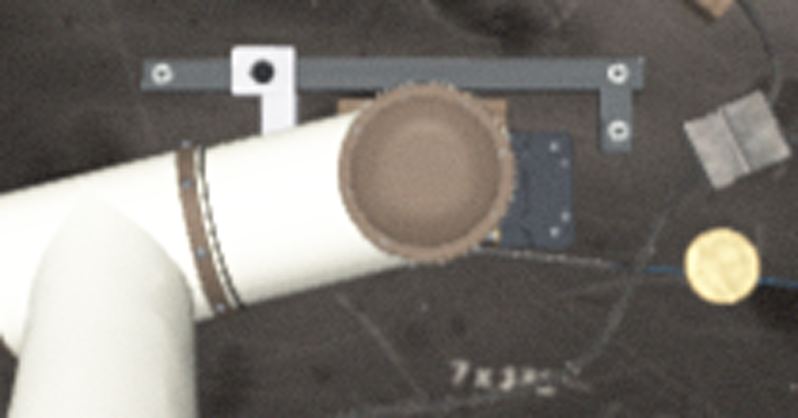

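The block, with its far edge at crop row 99, is square and about 9 mm from the rail face at row 88. I close the gap slowly.

>>> arm_command --pt "87 4 0 0 0 0 0" --pt "87 3 0 0 0 0 0" --pt "87 2 0 0 0 0 0" --pt "87 1 0 0 0 0 0" --pt "87 0 0 0 0 0 0"

```text
time_s: 4.6
tcp_pos: [0.5679, -0.0349, 0.0184]
ee_rot: [[1.0, -0.016, -0.001], [-0.016, -1.0, -0.0], [-0.001, 0.0, -1.0]]
wrist_force: [-1.9, 0.4, 1.1]
gripper_width: 0.996
gripper_force: 0.9
```

>>> arm_command --pt "87 1 0 0 0 0 0" --pt "87 1 0 0 0 0 0" --pt "87 0 0 0 0 0 0"

```text
time_s: 4.9
tcp_pos: [0.568, -0.0351, 0.0182]
ee_rot: [[1.0, -0.016, -0.005], [-0.016, -1.0, -0.0], [-0.005, 0.0, -1.0]]
wrist_force: [-4.7, 1.0, 4.2]
gripper_width: 1.001
gripper_force: 3.0
```

>>> arm_command --pt "87 1 0 0 0 0 0" --pt "87 1 0 0 0 0 0" --pt "87 0 0 0 0 0 0"

```text
time_s: 5.2
tcp_pos: [0.5679, -0.0353, 0.0179]
ee_rot: [[1.0, -0.017, -0.01], [-0.017, -1.0, -0.001], [-0.01, 0.001, -1.0]]
wrist_force: [-9.6, 2.4, 6.4]
gripper_width: 0.995
gripper_force: 4.8
```

The block is seated at 10 N with no further travel. I back off, lift, close the fingers and go to the left of the jaw.

>>> arm_command --pt "87 -10 0 0 0 0 0" --pt "87 -10 0 0 0 0 0" --pt "87 0 0 -40 0 0 0" --pt "0 0 0 -40 0 0 0" --pt "0 0 -40 0 0 0 0" --pt "0 14 -40 0 0 0 0" --pt "0 20 -40 0 0 0 0" --pt "0 21 -30 0 0 0 0"

```text
time_s: 6.0
tcp_pos: [0.6106, 0.1168, 0.0994]
ee_rot: [[1.0, -0.014, 0.003], [-0.014, -1.0, 0.001], [0.003, -0.001, -1.0]]
wrist_force: [-0.1, -1.0, 0.7]
gripper_width: 0.631
gripper_force: 0.0
```

>>> arm_command --pt "0 0 0 0 0 0 0" --pt "0 0 0 0 0 0 0" --pt "0 0 0 0 0 0 0"

```text
time_s: 6.3
tcp_pos: [0.6091, 0.1138, 0.0984]
ee_rot: [[1.0, -0.016, -0.001], [-0.016, -1.0, -0.0], [-0.001, 0.0, -1.0]]
wrist_force: [0.0, 0.0, 0.0]
gripper_width: 0.354
gripper_force: 0.0
```

```bash
python3 - <<'E'
from h import *
s=sense();print(s["time_s"],s["tcp_pos"],np.round(s["ee_rot"],4).tolist(),s["wrist_force"],s["gripper_width"])
im=snap("top","top4.png");c=im[155:285,220:430]
cv2.imwrite("pics/crop4.png",cv2.resize(c,None,fx=3.8,fy=3.8,interpolation=cv2.INTER_CUBIC))
E
```

```text
6.3 [0.60906713 0.11375449 0.09836871] [[0.9999, -0.0163, -0.0005], [-0.0163, -0.9999, -0.0002], [-0.0005, 0.0002, -1.0]] [0.04605809 0.03760512 0.0105417 ] 0.3539673172656748
```

View pics/crop4.png

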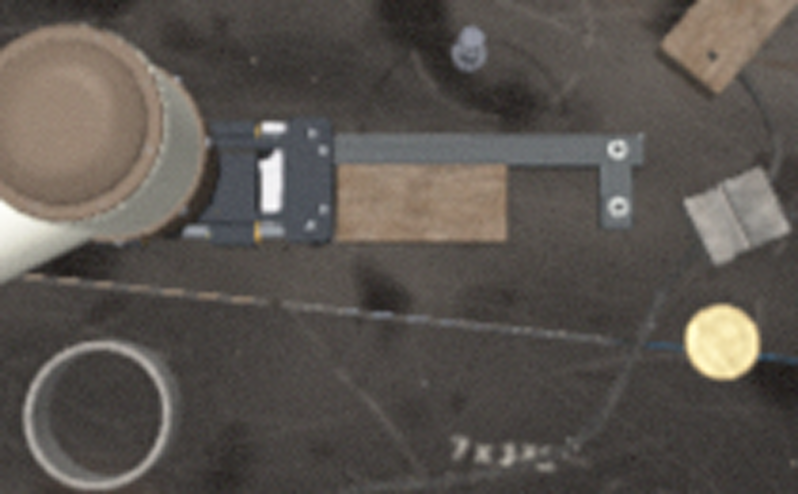

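The block lies flat on the rail, its far edge along crop row 164. Its right end is at col 507 and the stop at col 601, about 67 mm away. I lower the closed fingers beside the jaw and push.

>>> arm_command --pt "0 0 0 0 0 0 0" --pt "0 0 0 0 0 0 0" --pt "0 0 0 10 0 0 0" --pt "0 0 0 20 0 0 0" --pt "0 0 0 20 0 0 0" --pt "0 0 0 20 0 0 0" --pt "0 0 0 10 0 0 0" --pt "0 0 0 0 0 0 0"

```text
time_s: 7.15
tcp_pos: [0.6085, 0.1138, 0.0165]
ee_rot: [[1.0, -0.016, -0.004], [-0.016, -1.0, -0.002], [-0.004, 0.002, -1.0]]
wrist_force: [0.1, 1.0, 0.0]
gripper_width: 0.002
gripper_force: 0.0
```

>>> arm_command --pt "0 0 8 0 0 0 0" --pt "0 0 5 0 0 0 0" --pt "0 0 5 0 0 0 0" --pt "0 0 5 0 0 0 0" --pt "0 0 5 0 0 0 0" --pt "0 0 5 0 0 0 0" --pt "0 0 5 0 0 0 0" --pt "0 0 5 0 0 0 0"

```text
time_s: 7.95
tcp_pos: [0.6095, 0.0716, 0.0191]
ee_rot: [[1.0, -0.015, 0.001], [-0.015, -1.0, 0.0], [0.001, -0.0, -1.0]]
wrist_force: [-1.5, 3.8, 3.3]
gripper_width: 0.007
gripper_force: 2.1
```

>>> arm_command --pt "0 0 5 0 0 0 0" --pt "0 0 5 0 0 0 0" --pt "0 0 5 0 0 0 0" --pt "0 0 5 0 0 0 0" --pt "0 0 5 0 0 0 0" --pt "0 0 5 0 0 0 0" --pt "0 0 5 0 0 0 0" --pt "0 0 5 0 0 0 0"

```text
time_s: 8.75
tcp_pos: [0.6088, 0.0312, 0.0188]
ee_rot: [[1.0, -0.016, 0.001], [-0.016, -1.0, 0.0], [0.001, -0.0, -1.0]]
wrist_force: [0.7, 5.1, 4.9]
gripper_width: 0.003
gripper_force: 2.7
```

>>> arm_command --pt "0 0 5 0 0 0 0" --pt "0 0 5 0 0 0 0" --pt "0 0 5 0 0 0 0" --pt "0 0 4 0 0 0 0" --pt "0 0 3 0 0 0 0" --pt "0 0 0 0 0 0 0"

```text
time_s: 9.35
tcp_pos: [0.6082, 0.0089, 0.0184]
ee_rot: [[1.0, -0.016, 0.0], [-0.016, -1.0, -0.0], [0.0, 0.0, -1.0]]
wrist_force: [-0.1, 1.7, 1.7]
gripper_width: 0.009
gripper_force: 1.1
```

```bash
python3 - <<'E'
from h import *
im=snap("top","top5.png");c=im[155:285,220:430]
cv2.imwrite("pics/crop5.png",cv2.resize(c,None,fx=3.8,fy=3.8,interpolation=cv2.INTER_CUBIC))
E
```

```text
(no output)
```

View pics/crop5.png

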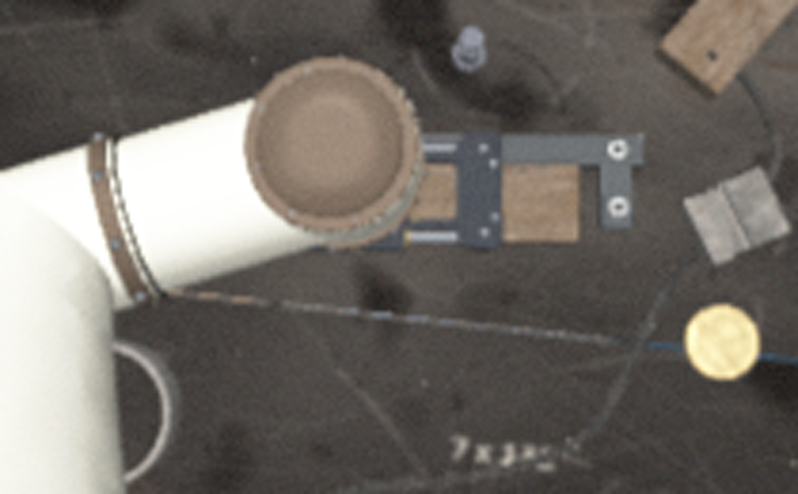

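The block is still flat on the rail. Its right end is at col 578 and the stop at 601, so about 16 mm remain.

>>> arm_command --pt "0 0 4 0 0 0 0" --pt "0 0 4 0 0 0 0" --pt "0 0 3 0 0 0 0" --pt "0 0 2 0 0 0 0" --pt "0 0 1 0 0 0 0" --pt "0 0 0 0 0 0 0"

```text
time_s: 10.0
tcp_pos: [0.6076, -0.0048, 0.0182]
ee_rot: [[1.0, -0.016, -0.001], [-0.016, -1.0, -0.0], [-0.001, 0.0, -1.0]]
wrist_force: [0.6, 1.5, -0.6]
gripper_width: 0.001
gripper_force: 1.0
```

>>> arm_command --pt "0 0 1 0 0 0 0" --pt "0 0 1 0 0 0 0" --pt "0 0 1 0 0 0 0" --pt "0 0 0 0 0 0 0"

```text
time_s: 10.4
tcp_pos: [0.6076, -0.0076, 0.0183]
ee_rot: [[1.0, -0.016, -0.001], [-0.016, -1.0, -0.0], [-0.001, 0.0, -1.0]]
wrist_force: [0.9, 3.4, -0.6]
gripper_width: 0.003
gripper_force: 1.4
```

>>> arm_command --pt "0 0 1 0 0 0 0" --pt "0 0 1 0 0 0 0" --pt "0 0 1 0 0 0 0" --pt "0 0 0 0 0 0 0"

```text
time_s: 10.8
tcp_pos: [0.6077, -0.0091, 0.0184]
ee_rot: [[1.0, -0.016, 0.0], [-0.016, -1.0, 0.002], [0.0, -0.002, -1.0]]
wrist_force: [0.1, 9.6, -1.1]
gripper_width: 0.009
gripper_force: 4.3
```

>>> arm_command --pt "0 0 1 0 0 0 0" --pt "0 0 1 0 0 0 0" --pt "0 0 0 0 0 0 0"

```text
time_s: 11.1
tcp_pos: [0.6077, -0.0093, 0.0183]
ee_rot: [[1.0, -0.016, 0.001], [-0.016, -1.0, 0.004], [0.001, -0.004, -1.0]]
wrist_force: [-0.9, 16.9, -1.2]
gripper_width: 0.005
gripper_force: 7.6
```

The force has risen to 17 N with the jaw at a standstill, so the block is snug. I back off, lift clear and look.

>>> arm_command --pt "0 0 -10 0 0 0 0" --pt "0 0 -20 0 0 0 0" --pt "0 0 0 -40 0 0 0" --pt "0 0 0 -50 0 0 0" --pt "0 -30 -40 -30 0 0 0" --pt "0 -30 -40 0 0 0 0" --pt "0 -30 -40 0 0 0 0" --pt "0 -30 -40 0 0 0 0"

```text
time_s: 11.9
tcp_pos: [0.4935, 0.1735, 0.1348]
ee_rot: [[1.0, -0.017, -0.0], [-0.017, -1.0, -0.001], [-0.0, 0.001, -1.0]]
wrist_force: [0.5, 0.5, 0.1]
gripper_width: 0.007
gripper_force: 0.0
```

>>> arm_command --pt "0 -20 -45 0 0 0 0" --pt "0 -20 -45 0 0 0 0" --pt "0 0 0 0 0 0 0" --pt "0 0 0 0 0 0 0"

```text
time_s: 12.3
tcp_pos: [0.4557, 0.2643, 0.1343]
ee_rot: [[1.0, -0.014, -0.001], [-0.014, -1.0, -0.002], [-0.001, 0.002, -1.0]]
wrist_force: [-0.4, -0.6, 0.3]
gripper_width: 0.002
gripper_force: 0.0
```

```bash
python3 - <<'E'
from h import *
im=snap("top","top6.png");c=im[165:225,300:400];a=cv2.resize(c,None,fx=7,fy=7,interpolation=cv2.INTER_CUBIC)
cv2.imwrite("pics/crop6.png",a)
im=snap("side","side2.png")
cv2.imwrite("pics/crop7.png",cv2.resize(im[130:310,210:480],None,fx=2.9,fy=2.9,interpolation=cv2.INTER_CUBIC))
E
```

```text
(no output)
```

View pics/crop6.png

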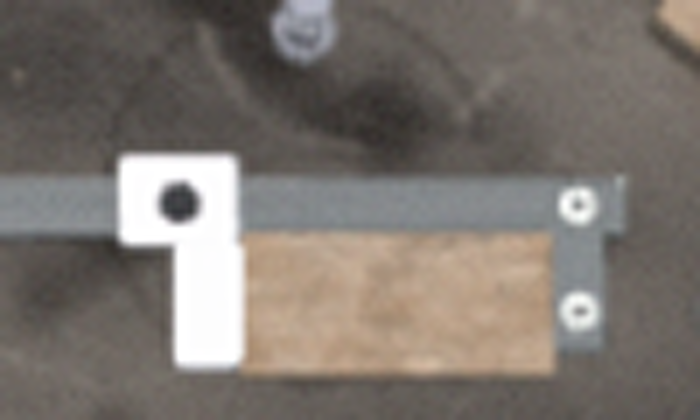

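View pics/crop7.png

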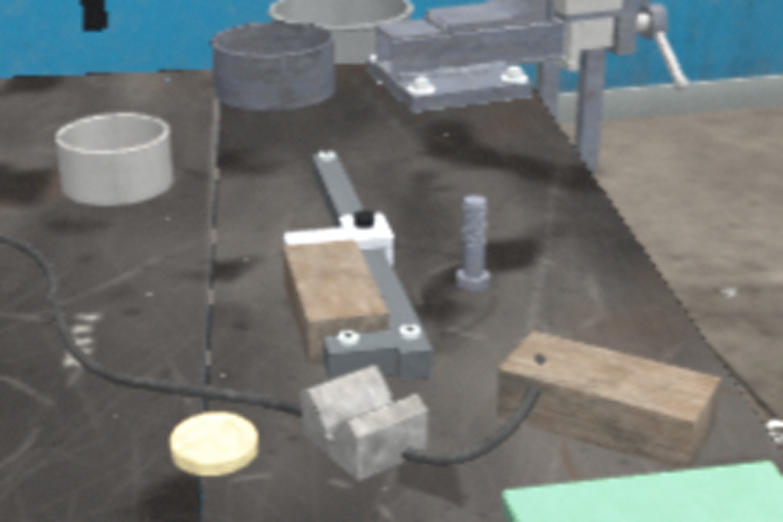

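The top crop shows the block's right end over the end stop's inner edge (col 554, as expected from parallax). Its left end meets the jaw arm at col 243, and its far side runs level along the rail's edge at row 232. The side crop shows the ring, disc, vee block and bolt still standing where they were.

```bash
python3 -c "
from station import *
print(finish_job())"
```

```text
the job is handed in; nothing more can be done
None
```

The block lies flat against the rail, held snugly between the jaw and the end stop, and the other things stayed where they were. The job was handed in at about 12.5 s of the 48 s allowed; the hand-in gave no verdict.

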